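# Rinsed weighing tubs into the drying cabinet

### The job

Put the rinsed weighing tubs away to dry: pull the drying cabinet's door open, draw its tray out, turn every tub over and stand it mouth-down on the tray, then slide the tray fully home and push the door until its roller catch snaps shut. The butterfly knob on the roof must be left turned clockwise to fully open so the steam can escape; do not knock the thermometer beside it, and leave the jar, the tin and the scoop where they are.

Things in the scene. Friction and masses are not known exactly. Their poses are not given: they have to be found in the camera images.
- door (a joint): Glazed door of the drying cabinet: upright panel 270 wide, 208 high, 16 thick on a vertical hinge. 0 = shut, grows (rad) as it swings outward (counter-clockwise from above) to 2.4; stays where it is left.
- catch (a point): Sprung roller catch under the roof's front edge, near the door's free edge. It takes about 9 N at the handle to pull the door through it (free beyond 0.07 rad) and about 9 N to push it shut: pushed only to 0.07 rad the door stands ajar on the roller; past 0.035 rad it snaps to 0 by itself.
- door_hinge (a point): Point on the door's vertical hinge line, 185 mm above the bench. Its axes turn with the door: z up, y runs along the door from the hinge to the free edge (270 mm), -x is the door's outer side.
- door_handle (a point): Grip point on the door's steel D-handle: an upright round bar 12 mm thick, 90 long, 35 in front of the door face, joined to it by a stem at each end (upper stem 20 mm above this point, 25 below the cabinet's top). In door_hinge's axes it lies at (-53, 240, 0) mm; same axes. Can be pinched from above, fingers either side in y.
- cabinet_top (a point): Centre of the drying cabinet's roof, 230 mm above the bench. The cabinet is a fixed steel box 280 deep (x), 270 wide (y), 230 high; axes: -x points out of the front where the door is, z up; front opening 196 high, 254 wide, the roof 12 thick.
- tray (a joint): Pull-out tray inside the cabinet: 0 = fully home, grows (m) as it is drawn out of the front, to 0.20 fully out; it slides with about 1.5 N friction.
- tray_floor (a point): Centre of the tray's flat floor (49 mm above the bench). Axes: -x points out of the cabinet, z up. The tray is 180 deep (x) by 240 wide (y) outside with a rim 12 mm above the floor, 4 mm thick. When fully out, its part with x from -86 to +40 mm is in front of the cabinet.
- tray_knob (a point): Centre of the black round pull knob (22 mm across, 14 mm long) on the tray's front, 29 mm in front of the tray rim, 56 mm above the bench. Axes as tray_floor.
- vent (a joint): Butterfly knob of the roof vent: 0 = closed, 1.571 rad = fully open (stop). Grows turning clockwise seen from above; friction about 0.06 Nm, stays where it is left.
- vent_grip (a point): On the vent knob's vertical axis, 36 mm above the roof, at the wings' mid-height. The two wings run along this point's y (turning with the knob): 68 mm tip to tip, 9 mm thick (x), 28 mm high; hub 20 mm across. At joint 0 the wings run along the cabinet's y.
- thermometer: Dial thermometer standing on the roof beside the vent knob, brass stem with a steel dial 32 mm across, 43 mm high; origin at its foot on the roof, 57 mm from the knob's axis on the diagonal of cabinet +x and +y. The wing tips pass 7 mm from the dial.
- board: Fixed wooden ware board, 250 x 250 x 12 mm, lying on the bench; origin at the centre of its underside. The tubs stand on it.
- tub1_mid (a point): Centre (half-way up) of the cream plastic weighing tub: square, 52 x 52 mm outside (rim lip 54), 68 high, 3 mm walls, about 60 g, open at one end; may be absent. z points out of the mouth, x and y are square to its sides. Starts mouth-up; its flat sides let it lie without rolling.
- tub2_mid (a point): Centre (half-way up) of the red plastic weighing tub: square, 52 x 52 mm outside (rim lip 54), 68 high, 3 mm walls, about 60 g, open at one end; may be absent. z points out of the mouth, x and y are square to its sides. Starts mouth-up; its flat sides let it lie without rolling.
- tub3_mid (a point): Centre (half-way up) of the blue plastic weighing tub: square, 52 x 52 mm outside (rim lip 54), 68 high, 3 mm walls, about 60 g, open at one end; may be absent. z points out of the mouth, x and y are square to its sides. Starts mouth-up; its flat sides let it lie without rolling.
- tub4_mid (a point): Centre (half-way up) of the green plastic weighing tub: square, 52 x 52 mm outside (rim lip 54), 68 high, 3 mm walls, about 60 g, open at one end; may be absent. z points out of the mouth, x and y are square to its sides. Starts mouth-up; its flat sides let it lie without rolling.
- pigment_jar_mid (a point): Centre of a closed amber pigment jar, 60 mm across, 85 high; to be left alone.
- oxide_tin_mid (a point): Centre of a closed red tin, 66 mm across, 80 high; to be left alone.
- scoop_mid (a point): Aluminium scoop lying on the bench, 175 mm long overall, 28 high; the point is at the root of its pan, x towards the pan (90 mm), handle 85 mm to -x; to be left alone.

How it is judged (in metres and radians):
On the way, in this order (a step that is already met when the one before it is completed fails the run):
1. the door is pulled open past its catch, at least 1 rad (value of joint door above 1 rad), for 0.2 s.
2. the tray is drawn out at least 80 mm (value of joint tray above 0.08 m), for 0.2 s.
3. every tub stands mouth-down on the drawn-out tray (angle between each of tub1_mid, tub2_mid, tub3_mid, tub4_mid's own z axis and vertical above 3 rad and x of tub1_mid in the frame of tray_floor between -0.075 and 0.075 m and y of tub1_mid in the frame of tray_floor between -0.105 and 0.105 m and z of tub1_mid in the frame of tray_floor between 0.026 and 0.042 m and x of tub2_mid in the frame of tray_floor between -0.075 and 0.075 m and y of tub2_mid in the frame of tray_floor between -0.105 and 0.105 m and z of tub2_mid in the frame of tray_floor between 0.026 and 0.042 m and x of tub3_mid in the frame of tray_floor between -0.075 and 0.075 m and y of tub3_mid in the frame of tray_floor between -0.105 and 0.105 m and z of tub3_mid in the frame of tray_floor between 0.026 and 0.042 m and x of tub4_mid in the frame of tray_floor between -0.075 and 0.075 m and y of tub4_mid in the frame of tray_floor between -0.105 and 0.105 m and z of tub4_mid in the frame of tray_floor between 0.026 and 0.042 m and value of joint tray above 0.04 m), for 0.2 s.
4. the tray is slid fully home (value of joint tray below 0.008 m), for 0.2 s.
5. the door has snapped shut (value of joint door below 0.015 rad), for 0.2 s.
At the end, for the whole second after the job is handed in: Every tub stands mouth-down (within 8 degrees) on the floor of the tray, the tray is home within 8 mm, the door is snapped shut (under 0.015 rad), and the vent knob is turned to at least 1.4 of 1.57 rad (angle between each of tub1_mid, tub2_mid, tub3_mid, tub4_mid's own z axis and vertical above 3 rad and x of tub1_mid in the frame of tray_floor between -0.075 and 0.075 m and y of tub1_mid in the frame of tray_floor between -0.105 and 0.105 m and z of tub1_mid in the frame of tray_floor between 0.026 and 0.042 m and x of tub2_mid in the frame of tray_floor between -0.075 and 0.075 m and y of tub2_mid in the frame of tray_floor between -0.105 and 0.105 m and z of tub2_mid in the frame of tray_floor between 0.026 and 0.042 m and x of tub3_mid in the frame of tray_floor between -0.075 and 0.075 m and y of tub3_mid in the frame of tray_floor between -0.105 and 0.105 m and z of tub3_mid in the frame of tray_floor between 0.026 and 0.042 m and x of tub4_mid in the frame of tray_floor between -0.075 and 0.075 m and y of tub4_mid in the frame of tray_floor between -0.105 and 0.105 m and z of tub4_mid in the frame of tray_floor between 0.026 and 0.042 m and value of joint tray below 0.008 m and value of joint door below 0.015 rad and value of joint vent above 1.4 rad); the robot touches nothing.
It fails at once if the thermometer is knocked (over 6 N) (contact force between thermometer and anything else above 6 N).
It fails at once if the jar, tin or scoop is moved more than 40 mm or tipped (distance of any of pigment_jar_mid, oxide_tin_mid, scoop_mid from where it was at the start of the episode above 0.04 m or angle between any of pigment_jar_mid, oxide_tin_mid, scoop_mid's own z axis and vertical above 0.5 rad).
Of tub1, tub2, tub3, tub4 only 2 to 3 are there at a start; the rules pass over those that are not, and their reading is None.
At some moment in a run one of tub1, tub2, tub3, tub4 may be knocked a few centimetres aside while the robot is not near it.
Once in a run the grip may slacken for a moment while it holds something.
It also fails if it takes over 210 s, if anything falls off the work surface, if the arm or the gripper's body presses on something with over 40 N, if the wrist force passes 120 N, or if a joint passes its speed limit or range.

### The arm

A 6-joint arm with a two-finger parallel gripper is mounted at the origin on the work surface. World frame = base frame: x ahead of the robot, y to its left, z up, the work surface at z = 0. Lengths are in m, angles in degrees, forces in N, time in s.
With the tool pointing down it reaches from about 0.325 to 0.775 m from the base axis. Payload 5.5 kg.
Tool frame: the origin (TCP) lies at the centre of the arm's flange, where the gripper is bolted on; the fingertips stand 182 mm ahead of it and the grasp point (between the pads) lies 163 mm ahead of it; z points along the fingers, y is the line along which they close (so a half turn about z gives the same grasp; the last joint's range is limited). The gripper opens to 88 mm and grips with 3 to 60 N. Pads are 20 mm wide; open, the fingers measure 115 mm over their backs; the gripper's body (75 mm by 178 mm) begins 61 mm behind the grasp point.
Start: joints at [70.147, 5.22, 70.514, -0, 104.267, -3.249], TCP at [0.171, 0.575, 0.405] pointing down, gripper open.
Joint ranges: [-164.24, 164.24], [-49.07, 125.15], [9.68, 141.18], [-86.29, 266.29], [3.28, 154.24], [-151.56, 151.56]. Speed limits (degrees/s): [147.25, 147.25, 172.46, 180, 180, 180].

### API

Orientations are given as [roll, pitch, yaw] about the fixed x, y, z axes, in that order (R = Rz(yaw) Ry(pitch) Rx(roll)).
In Python, from station import r gives the robot as it stands. The module is installed in compiled form; this text tells all that it offers. Calls block until the motion is done:
- r.reach(position, orientation): joint-space move of the TCP to a pose.
- r.servo_line(position, rotation=None, speed=0.15): straight line of the TCP; rotation=None keeps the orientation; speed is the mean speed in m/s.
- r.move_joints(angles): joint-space move.
- r.let_go() and r.grab(squeeze=None): open the fingers fully, or close them until they stop; squeeze is the grip in N (None keeps the last).
- r.wait(seconds).
- r.inverse_kinematics(position, orientation): joint angles nearest the present ones, or None.
- r.sense(): the state.
- r.snapshot(name): name is "scene" or "top" or "wrist"; returns a dict with "frame" (420x560x3 uint8, red, green, blue), "fx", "fy", "cx", "cy" (pixels), "R" (3x3) and "t" (3): a world point X has camera coordinates R X + t. Camera axes: x right, y down, z forward; pixel columns grow to the right and rows downward; lengths in m; the calibration is good to about 2 mm. The wrist camera is an equidistant fisheye: a pixel r from the principal point sees the ray r / f radians off the axis. A picture is of the moment at which its call begins. There is no depth.
A pose or a line that the arm cannot do raises r.IKError and nothing moves.
- r.hand_in(): hands the job in; it is judged then, once.
The state is a dict: "clock": time; "joints": joint angles; "joint_vel": joint speeds; "joint_torque": joint torques, N m; "tcp_pos": TCP position; "orientation": TCP orientation; "contact_force": force on the tool from outside, world axes, zero at the start; "torque": the same for the moment, N m; "opening": finger opening in m; "gripper_force": force on a finger pad.
Only numpy, scipy, OpenCV 4.12 (cv2) and the standard library are available. Lean on these libraries where they do the work, as an engineer would, in place of code of your own. Each camera call takes 0.05 s, during which the arm holds its last target. There are 200 camera calls.

## Working session

There is one attempt and no reset: what is moved stays moved. The work goes in short steps, each a Python script; the robot and the scene stay as the last script left them, time stands still between calls to the robot, and variables do not carry over. Pictures are saved under pics/ and viewed, at most 14 in all, crops included, and the job is handed in when it is done.

```bash
mkdir -p pics; ls; python3 - <<'E'
from station import r
import cv2
for n in ("scene","top"):
    s=r.snapshot(n); cv2.imwrite(f"pics/{n}0.png",s["frame"][:,:,::-1])
    print(n,s["fx"],s["fy"],s["cx"],s["cy"],s["R"],s["t"])
print(r.sense())
E
```

```text
pics
scene 457.05366130731255 457.05366130731255 279.70489855426814 210.47583935009922 [[ 0.34617271  0.93808128  0.01295994]
 [ 0.74184651 -0.26524915 -0.61587876]
 [-0.57430672  0.2228147  -0.78773434]] [-0.20294032 -0.28616016  1.75923434]
top 414.6056573867511 414.6056573867511 278.1578418208753 206.54611357778353 [[-2.58366832e-02 -9.99662515e-01 -2.70607344e-03]
 [-9.93074234e-01  2.59765754e-02 -1.14580902e-01]
 [ 1.14612527e-01 -2.73058664e-04 -9.93410234e-01]] [0.03733042 0.5104574  1.26448317]
{'clock': 0.1, 'joints': array([ 7.01476467e+01,  5.25787022e+00,  7.05754572e+01,  3.98426878e-04,
        1.04268503e+02, -3.24910483e+00]), 'joint_vel': array([ 0.07546065, -0.05979477, -0.11857418, -0.0170704 , -0.05389079,
       -0.03947118]), 'joint_torque': array([ 2.61915877e-03, -4.47856915e+01, -4.07570314e+01,  7.00007938e-02,
        2.83685565e-02, -1.02490819e-04]), 'tcp_pos': array([0.17146476, 0.57502156, 0.40362464]), 'orientation': array([-1.79898355e+02, -6.15713545e-03,  1.63396844e+02]), 'contact_force': array([ 0.86429773, -0.11124721, -0.01005541]), 'torque': array([ 0.04048439, -0.01377579, -0.02325193]), 'gripper_force': 0.0, 'opening': 0.08778981951916448}
```

View pics/scene0.png

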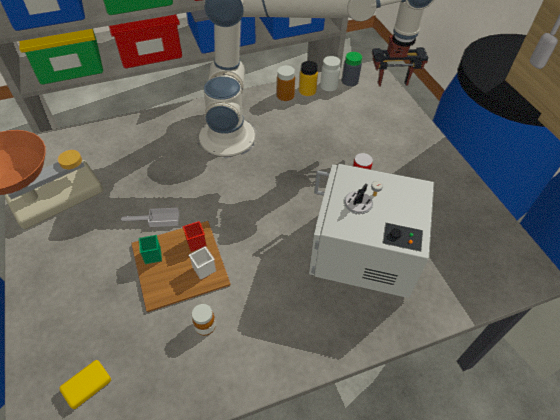

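View pics/top0.png

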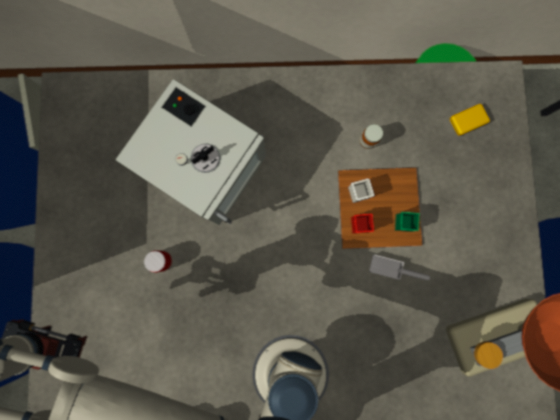

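Scene view: cabinet with roof at ~(375,215), handle at (322,178), vent at (360,197). Tubs are green (150,248), red (195,236) and cream (203,263); there is no blue tub. Top view: roof corners (175,80), (263,137), (210,215) and (117,158), handle (222,217), vent (205,157), thermometer (182,158), tubs white (361,190), red (362,223) and green (407,221), jar (373,135), tin (157,261), scoop (387,266).

```bash
cat > h.py <<'E'
import numpy as np, cv2
from station import r
from scipy.spatial.transform import Rotation as Ro
def ray(s,uv):
    u,v=uv; x=(u-s["cx"])/s["fx"]; y=(v-s["cy"])/s["fy"]
    R=np.array(s["R"]); c=-R.T@np.array(s["t"]); return c,R.T@np.array([x,y,1.])
def plane(s,uv,z):
    c,d=ray(s,uv); return c+d*(z-c[2])/d[2]
def fish(s,uv,z):
    p=np.array(uv)-[s["cx"],s["cy"]]; rr=np.linalg.norm(p); th=rr/s["fx"]
    d=np.r_[np.sin(th)*p/max(rr,1e-9),np.cos(th)]; R=np.array(s["R"]); c=-R.T@np.array(s["t"]); d=R.T@d
    return c+d*(z-c[2])/d[2]
E
python3 - <<'E'
from h import *
im=cv2.imread("pics/top0.png"); s=r.snapshot("top")
g=cv2.inRange(im,(150,150,150),(255,255,255)); g[:, 300:]=0; g[230:]=0; g[:70]=0
g=cv2.morphologyEx(g,cv2.MORPH_CLOSE,np.ones((5,5)))
c=max(cv2.findContours(g,0,2)[0],key=cv2.contourArea); c=cv2.convexHull(c)
q=cv2.approxPolyDP(c,6,True)[:,0]; print("roof",q.tolist())
P=np.array([plane(s,p,.23)[:2] for p in q]); print(P, P.mean(0), np.linalg.norm(P-np.roll(P,-1,0),axis=1))
print("sidedirs",[np.degrees(np.arctan2(*(np.roll(P,-1,0)-P)[i][::-1])) for i in range(len(P))])
for n,uv,z in [("vent",(205,157),.25),("handle",(222,217),.23),("therm",(182,158),.27),("jar",(373,133),.085),("tin",(155,261),.08),("scoop",(387,266),.02)]: print(n,plane(s,uv,z).round(3))
hsv=cv2.cvtColor(im,cv2.COLOR_BGR2HSV); roi=np.zeros(im.shape[:2],np.uint8); roi[170:247,340:422]=1
m={"red":cv2.inRange(hsv,(0,170,60),(6,255,255))|cv2.inRange(hsv,(172,150,60),(180,255,255)),"green":cv2.inRange(hsv,(45,100,20),(95,255,255)),"cream":cv2.inRange(hsv,(0,0,120),(180,60,255))}
for k,v in m.items():
    c=max(cv2.findContours(v*roi,0,2)[0],key=cv2.contourArea); rc=cv2.minAreaRect(c); print(k,rc,plane(s,rc[0],.07).round(3))
big=cv2.resize(im[70:260,110:430],None,fx=2.5,fy=2.5,interpolation=2); cv2.imwrite("pics/top1.png",big)
E
```

```text
roof [[173, 81], [261, 138], [208, 217], [118, 160]]
[[0.8406369  0.30227069]
 [0.6745323  0.06537431]
 [0.46529254 0.20907872]
 [0.62440728 0.44851979]] [0.65121725 0.25631087] [0.2893279  0.25383505 0.28748831 0.26104414]
sidedirs [np.float64(-125.03698028763637), np.float64(145.5189910900984), np.float64(56.39494104153868), np.float64(-34.07285532779131)]
vent [0.622 0.213 0.25 ]
handle [0.464 0.172 0.23 ]
therm [0.616 0.268 0.27 ]
jar [ 0.723 -0.271  0.085]
tin [0.353 0.392 0.08 ]
scoop [ 0.319 -0.307  0.02 ]
red ((362.2073059082031, 222.86587524414062), (18.331636428833008, 21.64457893371582), 83.6598129272461) [ 0.451 -0.227  0.07 ]
green ((407.0, 221.0), (18.0, 24.0), 90.0) [ 0.453 -0.362  0.07 ]
cream ((360.9999694824219, 190.00001525878906), (18.6810359954834, 21.97768783569336), 74.05460357666016) [ 0.551 -0.229  0.07 ]
```

View pics/top1.png

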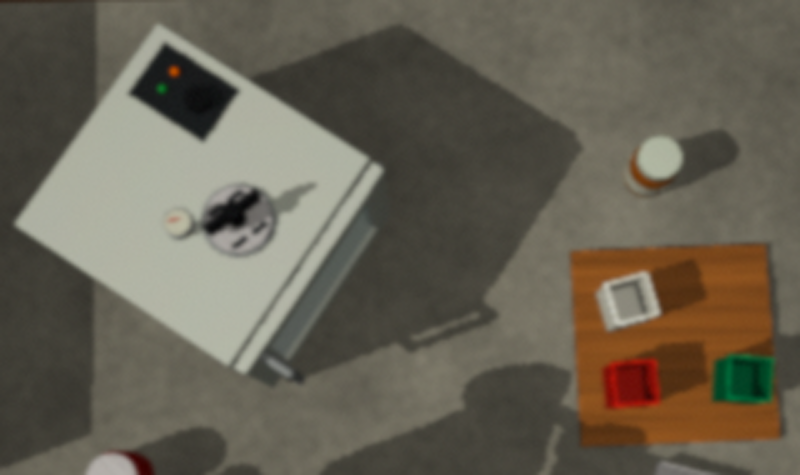

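The crop shows a seam at the door's top strip. The vent wings already look turned about 23° clockwise. Next, a closer look with the wrist camera.

```bash
cat >> h.py <<'E'
def down(dirdeg): return [180,0,dirdeg+90]
def snapw(name):
    s=r.snapshot("wrist"); cv2.imwrite(f"pics/{name}.png",s["frame"][:,:,::-1]); return s
E
python3 - <<'E'
from h import *
r.reach([.56,.18,.55],down(-34.3)); print(r.sense()["joints"].round(1))
s=snapw("w1"); print(s["fx"],s["cx"],s["cy"],s["R"],s["t"],r.sense()["clock"])
import pickle; pickle.dump(s,open("w1.pkl","wb"))
E
```

```text
[ 14.6   8.3  52.2   0.  119.6  48.8]
325.19226210127806 279.2861742770141 213.3700937692441 [[ 0.82725806 -0.56182073  0.00125037]
 [-0.53664514 -0.78952533  0.29776124]
 [-0.16630123 -0.24699639 -0.95463956]] [-0.36216702  0.36385044  0.66799512] 2.2583
```

View pics/w1.png

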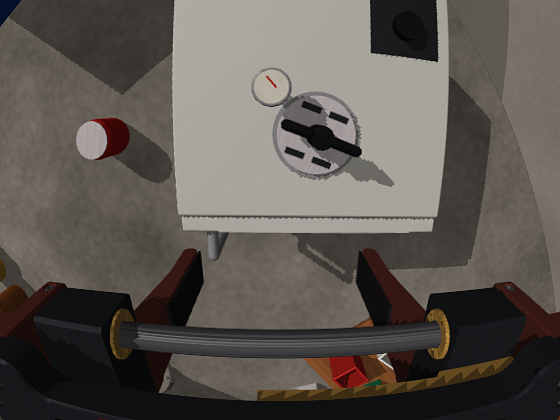

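Wrist view: vent hub at (320,137), wing tips (285,125) and (358,152), dial at (271,86). Roof front corners are (177,214) and (438,217), and the handle top is at (213,236).

```bash
python3 - <<'E'
from h import *
import pickle; s=pickle.load(open("w1.pkl","rb"))
f=lambda uv,z: fish(s,uv,z)[:2]
v=f((320,137),.282);a=f((285,125),.28);b=f((358,152),.28)
t=f((271,86),.273);h=f((213,236),.23);L=f((177,214),.23);Rr=f((438,217),.23)
ang=lambda d: np.degrees(np.arctan2(d[1],d[0]))
print("hub",v,(a+b)/2,"wing dir",ang(b-a),np.linalg.norm(b-a)); print("therm",t,"dist",np.linalg.norm(t-v),"diag",ang(t-v))
print("handle",h,"L",L,"R",Rr,"width",np.linalg.norm(L-Rr),"ydir",ang(L-Rr))
yaw=55.7; ex=np.array([np.cos(np.radians(yaw)),np.sin(np.radians(yaw))]); ey=np.array([-ex[1],ex[0]])
F=(L+Rr)/2; print("front mid",F,"handle in front frame",(h-F)@ex,(h-F)@ey, "vent",(v-F)@ex,(v-F)@ey,"th",(t-F)@ex,(t-F)@ey)
E
```

```text
hub [0.62258689 0.21760512] [0.62362661 0.21550536] wing dir -53.34724456902201 0.06070431496859653
therm [0.61385456 0.27125156] dist 0.054352498538633345 diag 99.24527318989583
handle [0.48539522 0.18892025] L [0.46883577 0.22812156] R [0.68999124 0.07374618] width 0.26970632445337406 ydir 145.0834157755643
front mid [0.5794135  0.15093387] handle in front frame -0.021601269217035438 0.09907465473267636 vent 0.07940633185249692 0.0019055211069123948 th 0.11880266587383764 0.03935045351533171
```

```bash
cat >> h.py <<'E'
YAW=55.2; ex=np.array([np.cos(np.radians(YAW)),np.sin(np.radians(YAW))]); ey=np.array([-ex[1],ex[0]])
F=np.array([.5794,.1509])   # middle of the roof's front edge
def cab(x,y): return F+x*ex+y*ey
def u(a): return np.array([np.cos(np.radians(a)),np.sin(np.radians(a))])
E
python3 - <<'E'
from h import *
import pickle; s=pickle.load(open("w1.pkl","rb"))
h=fish(s,(214,255),.23)[:2]; print("handle",h,(h-F)@ex,(h-F)@ey)
hub=np.array([.6228,.2168]); hold=lambda a: np.r_[hub+.022*u(a),.431]
a=-53.3; p=hold(a); r.reach(np.r_[p[:2],.49],down(a+90)); r.servo_line(p,speed=.1); r.grab(20)
print(r.sense()["opening"],r.sense()["contact_force"].round(1))
for a in np.linspace(-53.3,-124.3,8)[1:]:
    r.servo_line(hold(a),down(a+90),speed=.06)
print(r.sense()["contact_force"].round(1),r.sense()["torque"].round(2))
r.let_go(); r.servo_line(np.r_[hold(a)[:2],.5]); r.reach([.56,.18,.55],down(-34.8))
s=snapw("w2"); print(r.sense()["clock"],r.sense()["joints"].round(0))
E
```

```text
handle [0.47319821 0.17186016] -0.04339938526437342 0.09916975873407836
0.009027292106703584 [-1.5 -1.4  0.6]
[ 7.2 -0.4 -0.8] [-0.   -1.06 -0.17]
9.9083 [ 15.   8.  52.   0. 120.  49.]
```

View pics/w2.png

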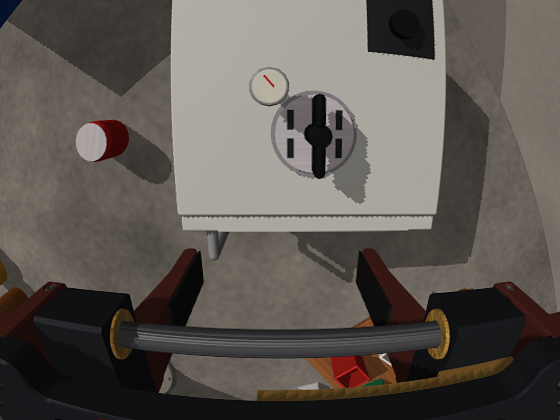

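Vent wings now run front-to-back (319,95)-(319,177), so it is fully open. Next is the door.

```bash
cat >> h.py <<'E'
H=cab(.002,-.135)
def hand(phi,z=.368):
    c,s_=np.cos(phi),np.sin(phi); X=c*ex+s_*ey; Y=-s_*ex+c*ey
    return np.r_[H-.053*X+.240*Y,z], down(YAW-90+np.degrees(phi))
E
python3 - <<'E'
from h import *
for phi in np.arange(0,2.3,.2):
    p,o=hand(phi); q=r.inverse_kinematics(p,o); print(round(phi,1),p.round(3),np.hypot(*p[:2]).round(3),None if q is None else np.round(q))
p,o=hand(0,.43); r.reach(p,o); r.servo_line(hand(0)[0],speed=.1); r.grab(40)
print(r.sense()["opening"],r.sense()["contact_force"].round(1))
for phi in [.04,.08,.14,.2,.3]:
    r.servo_line(*hand(phi),speed=.06); print(phi,r.sense()["contact_force"].round(1),r.sense()["opening"].round(4))
E
```

```text
0.0 [0.464 0.169 0.368] 0.494 [ 16. -11.  90.  -0. 101.  51.]
0.2 [0.45  0.122 0.368] 0.466 [ 11. -16.  94.  -0. 102.  34.]
0.4 [0.446 0.073 0.368] 0.452 [  5. -18.  96.  -0. 102.  17.]
0.6 [0.451 0.024 0.368] 0.452 [ -1. -18.  96.  -0. 102.  -1.]
0.8 [ 0.466 -0.022  0.368] 0.467 [ -7. -16.  94.   0. 102. -18.]
1.0 [ 0.49  -0.065  0.368] 0.494 [-12. -11.  90.   0. 101. -34.]
1.2 [ 0.522 -0.103  0.368] 0.532 [-15.  -6.  85.   0. 101. -49.]
1.4 [ 0.561 -0.133  0.368] 0.576 [-17.   1.  78.   0. 100. -62.]
1.6 [ 0.605 -0.154  0.368] 0.624 [-17.   9.  70.   0. 101. -74.]
1.8 [ 0.652 -0.167  0.368] 0.673 [-17.  16.  62.   0. 102. -86.]
2.0 [ 0.701 -0.17   0.368] 0.721 [-16.  25.  52.   0. 104. -96.]
2.2 [ 0.75  -0.163  0.368] 0.767 [ -15.   33.   40.    0.  107. -106.]
0.011074243823538707 [-4.2  2.4 -0. ]Traceback (most recent call last):
  File "<stdin>", line 7, in <module>
AttributeError: 'float' object has no attribute 'round'
```

```bash
python3 - <<'E'
from h import *
for phi in [.04,.08,.14,.22,.34]+list(np.arange(.5,2.15,.16)):
    r.servo_line(*hand(phi),speed=.05 if phi<.2 else .13); s=r.sense(); print(round(phi,2),s["contact_force"].round(1),round(s["opening"],4))
r.let_go(); p,o=hand(phi,.47); r.servo_line(p)
r.reach([.45,.05,.5],down(-34.8))
s=snapw("w3"); import pickle; pickle.dump(s,open("w3.pkl","wb")); print(r.sense()["clock"],phi)
E
```

```text
0.04 [-6.4 -0.2  1.7] 0.0116
0.08 [-5.4  1.9  0.8] 0.0119
0.14 [-7.  2.  2.] 0.0111
0.22 [-7.8  1.7  2.8] 0.0115
0.34 [-9.3  0.9  3.8] 0.0111
0.5 [-9.7 -0.4  3.4] 0.0112
0.66 [-11.6  -2.3   3.4] 0.0113
0.82 [-11.4  -5.    2.6] 0.0113
0.98 [-9.  -5.8  2.5] 0.011
1.14 [-6.8 -6.5  2.1] 0.0116
1.3 [-6.2 -5.2  2. ] 0.0112
1.46 [-4.3 -5.5  1.9] 0.0113
1.62 [-2.5 -6.3  1.5] 0.0113
1.78 [-2.3 -5.2 -0.2] 0.0112
1.94 [-1.3 -5.2  1.8] 0.0114
2.1 [-0.9 -6.   1.3] 0.0112
23.6667 2.1000000000000005
```

View pics/w3.png

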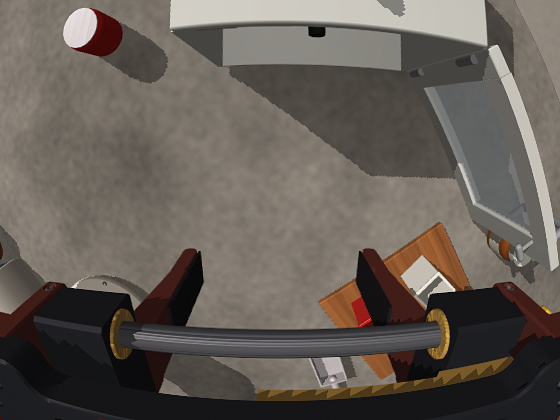

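Door is open (its panel runs (440,90) to (550,260)); the tray knob shows at (317,31) under the roof edge.

```bash
cat >> h.py <<'E'
def ori(head,tilt,flip=0):
    "tool pointing along heading (deg), tilt deg below horizontal, closing line horizontal"
    t=np.radians(tilt); f=np.r_[u(head),0]; z=np.cos(t)*f-np.sin(t)*np.array([0,0,1.]); y=np.r_[u(head-90),0]*(-1 if flip else 1)
    return Ro.from_matrix(np.c_[np.cross(y,z),y,z]).as_euler("xyz",degrees=True), z
def tcp(P,head,tilt,flip=0):
    o,z=ori(head,tilt,flip); return np.array(P)-.163*z, o
E
python3 - <<'E'
from h import *
import pickle; s=pickle.load(open("w3.pkl","rb"))
k=fish(s,(317,30),.06)[:2]; print("knob",k,(k-F)@ex,(k-F)@ey)
for flip in (0,1):
  for tilt in (25,35,45):
    for x in (.034,-.05,-.166):
      p,o=tcp(np.r_[cab(x,0),.056],YAW,tilt,flip); q=r.inverse_kinematics(p,o); print(flip,tilt,x,p.round(3),None if q is None else np.round(q))
for head in (YAW,YAW-20,YAW-40):
 for tilt in (0,10):
  for yy in (-.08,0,.08):
   print("place",head,tilt,yy,[None if (q:=r.inverse_kinematics(*tcp(np.r_[cab(-.11,yy),.085],head,tilt,f))) is None else np.round(q).tolist() for f in (0,1)])
for n,xy in dict(red=(.451,-.227),green=(.453,-.362),cream=(.551,-.229)).items():
 for head in np.arange(-60,31,15):
  print(n,head,[None if (q:=r.inverse_kinematics(*tcp(np.r_[xy,.046],head,15,f))) is None else np.round(q).tolist() for f in (0,1)])
E
```

```text
knob [0.60184589 0.18278538] 0.03899283078947713 -0.00023400370415276267
0 25 0.034 [0.514 0.058 0.125] [-13.  -4. 120.  75.  61. -17.]
0 25 -0.05 [ 0.467 -0.011  0.125] [-25.  -9. 125.  71.  71. -20.]
0 25 -0.166 [ 0.4   -0.107  0.125] [-41. -12. 127.  65.  85. -26.]
0 35 0.034 [0.523 0.069 0.149] [-10.  -7. 117.  60.  59.  -4.]
0 35 -0.05 [0.475 0.    0.149] [-21. -13. 122.  59.  68.  -8.]
0 35 -0.166 [ 0.408 -0.095  0.149] [-37. -17. 126.  56.  81. -16.]
0 45 0.034 [0.533 0.084 0.171] [ -6.  -8. 113.  46.  59.  10.]
0 45 -0.05 [0.485 0.015 0.171] [-16. -15. 119.  47.  67.   3.]
0 45 -0.166 [ 0.419 -0.08   0.171] [-32. -21. 123.  46.  79.  -7.]
1 25 0.034 [0.514 0.058 0.125] None
1 25 -0.05 [ 0.467 -0.011  0.125] None
1 25 -0.166 [ 0.4   -0.107  0.125] None
1 35 0.034 [0.523 0.069 0.149] None
1 35 -0.05 [0.475 0.    0.149] None
1 35 -0.166 [ 0.408 -0.095  0.149] None
1 45 0.034 [0.533 0.084 0.171] None
1 45 -0.05 [0.485 0.015 0.171] None
1 45 -0.166 [ 0.419 -0.08   0.171] None
place 55.2 0 -0.08 [[-37.0, 16.0, 114.0, 88.0, 92.0, -40.0], [-37.0, 16.0, 114.0, 88.0, 92.0, 140.0]]
plac
[... 1758 characters left out ...]
0, 9.0, 115.0, 77.0, 83.0, 147.0]]
green 30 [[-75.0, 20.0, 102.0, 69.0, 94.0, -34.0], [-75.0, 20.0, 102.0, 69.0, 94.0, 146.0]]
cream -60 [None, None]
cream -45 [[-7.0, -14.0, 137.0, 252.0, 39.0, -145.0], [-7.0, -14.0, 137.0, 252.0, 39.0, 35.0]]
cream -30 [None, None]
cream -15 [None, None]
cream 0 [[-51.0, -14.0, 137.0, 99.0, 49.0, -31.0], [-51.0, -14.0, 137.0, 99.0, 49.0, 149.0]]
cream 15 [[-57.0, -2.0, 126.0, 87.0, 67.0, -32.0], [-57.0, -2.0, 126.0, 87.0, 67.0, 148.0]]
cream 30 [[-59.0, 10.0, 114.0, 78.0, 81.0, -33.0], [-59.0, 10.0, 114.0, 78.0, 81.0, 147.0]]<stdin>:11: UserWarning: Gimbal lock detected. Setting third angle to zero since it is not possible to uniquely determine all angles.
```

```bash
python3 - <<'E'
from h import *
K=lambda x,z=.057: np.r_[cab(x,0),z]
r.reach(*tcp(K(-.06,.09),YAW,35)); r.servo_line(*tcp(K(-.04),YAW,35)); r.servo_line(*tcp(K(.035),YAW,35),speed=.1)
print(r.sense()["contact_force"].round(1)); r.grab(30); s=r.sense(); print(s["opening"],s["contact_force"].round(1))
r.servo_line(*tcp(K(-.163),YAW,35),speed=.1); s=r.sense(); print(s["opening"],s["contact_force"].round(1))
r.let_go(); r.servo_line(*tcp(K(-.24,.06),YAW,35))
p,o=tcp(K(-.24,.2),YAW,35); r.servo_line(p)
r.reach([.40,-.20,.42],down(-34.8)); w=snapw("w4"); print(r.sense()["clock"])
import pickle; pickle.dump(w,open("w4.pkl","wb"))
E
```

```text
[-0.1  0.1 -0.5]
0.021110897954694997 [-6.2 -0.4  4.1]
0.02148803198979761 [-5.6  1.8  3.3]
33.0167
```

View pics/w4.png

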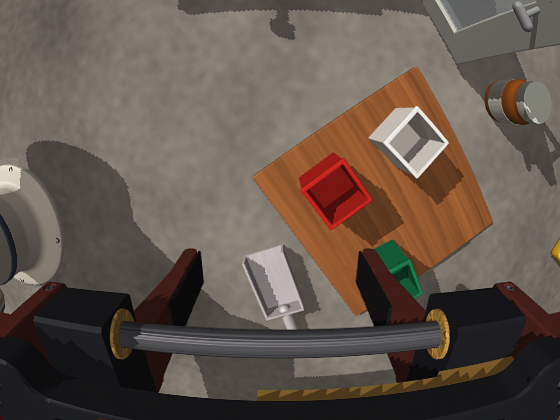

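Red rim corners are (303,190), (345,160), (371,196) and (332,229). White rim corners are (383,149), (416,108), (449,140) and (416,178). Green, at (398,268), is partly behind a finger.

```bash
python3 - <<'E'
from h import *
import pickle; s=pickle.load(open("w4.pkl","rb"))
for n,q in dict(red=[(303,190),(345,160),(371,196),(332,229)],cream=[(383,149),(416,108),(449,140),(416,178)]).items():
    P=np.array([fish(s,p,.08)[:2] for p in q]); d=np.roll(P,-1,0)-P
    print(n,P.mean(0).round(4),np.linalg.norm(d,axis=1).round(3),(np.degrees(np.arctan2(d[:,1],d[:,0]))%90).round(1))
for n,xy,hs in [("red",(.451,-.227),(5,10,15,20,95,100)),("cream",(.551,-.229),(0,10,15,20,-70,100)),("green",(.453,-.362),(0,5,10,-5,90))]:
  for h in hs: print(n,h,[None if (q:=r.inverse_kinematics(*tcp(np.r_[xy,.046]-np.r_[.014*u(h),0],h,t,0))) is None else np.round(q).tolist() for t in (15,20)])
for yy in (-.085,0,.085):
  for t in (-5,0,5): print(yy,t,[None if (q:=r.inverse_kinematics(*tcp(np.r_[cab(-.22+.004,yy)+0*ex,.08],YAW,t,1))) is None else np.round(q).tolist()])
E
```

```text
red [ 0.4513 -0.2305] [0.052 0.047 0.054 0.052] [2.  4.  7.5 2.3]
cream [ 0.5504 -0.2324] [0.056 0.052 0.056 0.049] [17.3 19.1 14.7 19. ]
red 5 [None, None]
red 10 [[-73.0, -17.0, 140.0, 81.0, 76.0, -30.0], [-71.0, -22.0, 140.0, 76.0, 74.0, -24.0]]
red 15 [[-73.0, -11.0, 135.0, 78.0, 80.0, -33.0], [-72.0, -16.0, 135.0, 74.0, 78.0, -27.0]]
red 20 [[-73.0, -6.0, 131.0, 76.0, 84.0, -34.0], [-72.0, -10.0, 131.0, 72.0, 82.0, -29.0]]
red 95 [[-52.0, 43.0, 69.0, 44.0, 131.0, -48.0], [-52.0, 40.0, 70.0, 41.0, 128.0, -49.0]]
red 100 [[-50.0, 45.0, 66.0, 42.0, 134.0, -50.0], [-50.0, 42.0, 67.0, 39.0, 131.0, -51.0]]
cream 0 [[-53.0, -16.0, 139.0, 97.0, 51.0, -30.0], [-51.0, -20.0, 138.0, 88.0, 47.0, -20.0]]
cream 10 [[-58.0, -7.0, 131.0, 90.0, 63.0, -31.0], [-56.0, -11.0, 131.0, 83.0, 60.0, -24.0]]
cream 15 [[-59.0, -2.0, 127.0, 86.0, 68.0, -32.0], [-58.0, -6.0, 127.0, 80.0, 66.0, -26.0]]
cream 20 [[-60.0, 2.0, 123.0, 83.0, 73.0, -32.0], [-59.0, -2.0, 123.0, 78.0, 71.0, -27.0]]
cream -70 [[6.0, 6.0, 119.0, -85.0, 71.0, -148.0], None]
cream 100 [[-45.0, 56.0, 49.0, 51.0, 134.0, -39.0], [-44.0, 5
[... 369 characters left out ...]
132.0, 82.0, 63.0, -24.0]]
green 90 [[-59.0, 57.0, 48.0, 47.0, 138.0, -42.0], [-59.0, 53.0, 50.0, 43.0, 135.0, -45.0]]
-0.085 -5 [[-50.0, 22.0, 111.0, 83.0, 104.0, 137.0]]
-0.085 0 [[-50.0, 18.0, 112.0, 80.0, 101.0, 139.0]]
-0.085 5 [[-50.0, 14.0, 112.0, 77.0, 99.0, 142.0]]
0 -5 [[-53.0, 13.0, 124.0, 80.0, 106.0, 133.0]]
0 0 [[-53.0, 8.0, 124.0, 78.0, 103.0, 136.0]]
0 5 [[-53.0, 3.0, 125.0, 75.0, 101.0, 140.0]]
0.085 -5 [[-57.0, 2.0, 136.0, 76.0, 109.0, 131.0]]
0.085 0 [[-58.0, -5.0, 137.0, 74.0, 107.0, 135.0]]
0.085 5 [[-57.0, -11.0, 138.0, 72.0, 105.0, 140.0]]<stdin>:9: UserWarning: Gimbal lock detected. Setting third angle to zero since it is not possible to uniquely determine all angles.
```

```bash
cat >> h.py <<'E'
UP=np.array([0,0,1.])
TRX=-.0385  # tray x -> cabinet x
def pick_pose(xy,head,tilt=12,hgt=.033,back=.015,flip=0):
    P=np.r_[np.array(xy)-back*u(head),.012+hgt]; return tcp(P,head,tilt,flip), ori(head,tilt,flip)[1]
def place_pose(tx,ty,head,tilt=12,pt=12,hgt=.033,back=.015,flip=1):
    "TCP pose holding the tub tilted pt+tilt, its far rim edge on the floor, so that it settles at tray (tx,ty)"
    Rp=Ro.from_euler("xyz",ori(0,pt,1-flip)[0],degrees=True).as_matrix()
    Rq=Ro.from_euler("xyz",ori(head,tilt,flip)[0],degrees=True).as_matrix()
    e=np.array([back,0,.034-hgt])          # grasp -> tub centre at pick, heading 0
    M=Rq@Rp.T; c=M@e; m=M@UP; f=M@np.array([1.,0,0])   # f: tub side that was far, still along heading?
    if f[:2]@u(head)<0: f=-f
    edge=c+.034*m+.027*f                   # far rim edge relative to grasp point
    E=np.r_[cab(tx+TRX,ty)+.027*u(head),.050]
    return tcp(E-edge,head,tilt,flip), m
E
python3 -W ignore - <<'E'
from h import *
ik=lambda p,o: None if (q:=r.inverse_kinematics(p,o)) is None else np.round(q).tolist()
for tx,ty in [(-.008,-.082),(-.008,.082),(-.052,0),(-.008,.07)]:
  for hd in (YAW-8,YAW,YAW+8,YAW+15):
    (a,m)=place_pose(tx,ty,hd); print(tx,ty,hd,ik(*a),ik(*place_pose(tx,ty,hd,flip=0)[0]),a[0].round(3),m.round(2))
for n,xy,h in [("red",(.4513,-.2305),14),("cream",(.5504,-.2324),17),("green",(.453,-.362),2)]:
  print(n,[ik(*pick_pose(xy,h,flip=f)[0]) for f in (0,1)])
E
```

```text
-0.008 -0.082 47.2 None [-27.0, -0.0, 120.0, 87.0, 71.0, -28.0] [ 0.514 -0.049  0.133] [-0.28 -0.3  -0.91]
-0.008 -0.082 55.2 None [-28.0, 6.0, 113.0, 83.0, 79.0, -28.0] [ 0.531 -0.063  0.133] [-0.23 -0.33 -0.91]
-0.008 -0.082 63.2 [-29.0, 12.0, 106.0, 79.0, 86.0, 152.0] [-29.0, 12.0, 106.0, 79.0, 86.0, -28.0] [ 0.55  -0.074  0.133] [-0.18 -0.36 -0.91]
-0.008 -0.082 70.2 [-28.0, 18.0, 100.0, 76.0, 92.0, 151.0] [-28.0, 18.0, 100.0, 76.0, 92.0, -29.0] [ 0.567 -0.081  0.133] [-0.14 -0.38 -0.91]
-0.008 0.082 47.2 None None [0.379 0.045 0.133] [-0.28 -0.3  -0.91]
-0.008 0.082 55.2 None [-25.0, -22.0, 138.0, 83.0, 76.0, -25.0] [0.396 0.031 0.133] [-0.23 -0.33 -0.91]
-0.008 0.082 63.2 None [-26.0, -13.0, 131.0, 80.0, 83.0, -28.0] [0.415 0.02  0.133] [-0.18 -0.36 -0.91]
-0.008 0.082 70.2 [-25.0, -6.0, 125.0, 77.0, 89.0, 150.0] [-25.0, -6.0, 125.0, 77.0, 89.0, -30.0] [0.432 0.012 0.133] [-0.14 -0.38 -0.91]
-0.052 0 47.2 None [-33.0, -16.0, 134.0, 84.0, 76.0, -26.0] [ 0.421 -0.038  0.133] [-0.28 -0.3  -0.91]
-0.052 0 55.2 [-33.0, -7.0, 127.0, 80.0, 83.0, 151.0] [-33.0, -7.0, 127.0, 80.0, 83.0,
[... 293 characters left out ...]
1  0.133] [-0.14 -0.38 -0.91]
-0.008 0.07 47.2 None None [0.389 0.038 0.133] [-0.28 -0.3  -0.91]
-0.008 0.07 55.2 None [-25.0, -19.0, 136.0, 83.0, 76.0, -25.0] [0.406 0.024 0.133] [-0.23 -0.33 -0.91]
-0.008 0.07 63.2 None [-26.0, -10.0, 129.0, 80.0, 83.0, -28.0] [0.425 0.013 0.133] [-0.18 -0.36 -0.91]
-0.008 0.07 70.2 [-26.0, -4.0, 123.0, 77.0, 89.0, 150.0] [-26.0, -4.0, 123.0, 77.0, 89.0, -30.0] [0.442 0.005 0.133] [-0.14 -0.38 -0.91]
red [[-74.0, -9.0, 135.0, 81.0, 81.0, -36.0], [-74.0, -9.0, 135.0, 81.0, 81.0, 144.0]]
cream [[-60.0, 2.0, 125.0, 88.0, 73.0, -36.0], [-60.0, 2.0, 125.0, 88.0, 73.0, 144.0]]
green [[-78.0, 1.0, 127.0, 86.0, 75.0, -36.0], [-78.0, 1.0, 127.0, 86.0, 75.0, 144.0]]
```

```bash
cat >> h.py <<'E'
import warnings; warnings.filterwarnings("ignore")
def say(t): s=r.sense(); print(t,"op",round(s["opening"],4),"F",s["contact_force"].round(1),"t",round(s["clock"],1),flush=True)
def pick(xy,head):
    (p,o),z=pick_pose(xy,head,flip=1)
    r.reach(p-.11*z+[0,0,.06],o); r.servo_line(p-.10*z,speed=.2); r.servo_line(p,speed=.1); say("at"); r.grab(20); say("grip")
    r.servo_line(p+[0,0,.13],speed=.2); say("lift")
def place(tx,ty,head):
    (p,o),m=place_pose(tx,ty,head,flip=0)
    r.reach(p+[0,0,.08],o); say("over")
    if r.sense()["opening"]<.045 : raise SystemExit("lost")
    r.servo_line(p+[0,0,.001],speed=.12); say("down"); r.let_go(); r.wait(.3)
    z=ori(head,12)[1]; r.servo_line(p-.09*np.r_[z[:2],0]+[0,0,.01],speed=.2); r.servo_line(p-.10*np.r_[z[:2],0]+[0,0,.15],speed=.3)
E
python3 - <<'E'
from h import *
pick((.4513,-.2305),14)
s=r.snapshot("scene"); cv2.imwrite("pics/s1.png",s["frame"][80:360,60:460,::-1].repeat(2,0).repeat(2,1)[:, :800])
E
```

```text
Traceback (most recent call last):
  File "h.py", line 48, in pick
    r.reach(p-.11*z+[0,0,.06],o); r.servo_line(p-.10*z,speed=.2); r.servo_line(p,speed=.1); say("at"); r.grab(20); say("grip")
    ~~~~~~~^^^^^^^^^^^^^^^^^^^^^
station.IKError: the arm cannot take that pose within its joint ranges
```

```bash
python3 - <<'E'
t=open("h.py").read()
t=t.replace("r.reach(p-.11*z+[0,0,.06],o); r.servo_line(p-.10*z,speed=.2)","r.reach(p+[0,0,.13],o)")
t=t.replace("z=ori(head,12)[1]; r.servo_line(p-.09*np.r_[z[:2],0]+[0,0,.01],speed=.2); r.servo_line(p-.10*np.r_[z[:2],0]+[0,0,.15],speed=.3)","r.servo_line(p+[0,0,.15],speed=.2)")
open("h.py","w").write(t)
E
python3 - <<'E'
from h import *
pick((.4513,-.2305),14)
s=r.snapshot("scene"); cv2.imwrite("pics/s1.png",cv2.resize(s["frame"][80:360,60:460,::-1],(800,560)))
E
```

```text
Traceback (most recent call last):
  File "h.py", line 48, in pick
    r.reach(p+[0,0,.13],o); r.servo_line(p,speed=.1); say("at"); r.grab(20); say("grip")
    ~~~~~~~^^^^^^^^^^^^^^^
station.IKError: the arm cannot take that pose within its joint ranges
```

```bash
python3 - <<'E'
from h import *
ik=lambda p,o: None if (q:=r.inverse_kinematics(p,o)) is None else np.round(q).astype(int).tolist()
for n,xy,hs in [("red",(.4513,-.2305),(14,22,30,94,86)),("green",(.453,-.362),(2,90)),("cream",(.5504,-.2324),(17,107))]:
  for h in hs:
    (p,o),z=pick_pose(xy,h,flip=1); print(n,h,[ik(p+[0,0,d],o) for d in (0,.05,.1,.13)])
for a in [(-.008,-.082,50),(-.008,.082,63.2),(-.052,0,58)]:
    (p,o),m=place_pose(*a,flip=0); print(a,[ik(p+[0,0,d],o) for d in (0,.08,.15)])
E
```

```text
red 14 [[-74, -9, 135, 81, 81, 144], None, None, None]
red 22 [[-74, -1, 128, 77, 87, 142], [-74, -8, 128, 77, 89, 150], None, None]
red 30 [[-73, 6, 121, 73, 93, 141], [-73, -1, 121, 73, 95, 148], None, None]
red 94 [[-53, 45, 68, 46, 132, 133], [-53, 41, 68, 49, 135, 137], [-53, 37, 68, 52, 137, 141], [-53, 35, 67, 55, 139, 144]]
red 86 [[-56, 41, 74, 50, 127, 135], [-56, 37, 74, 52, 130, 139], [-56, 33, 74, 55, 132, 143], [-56, 31, 73, 57, 134, 146]]
green 2 [[-78, 1, 127, 86, 75, 144], None, None, None]
green 90 [[-59, 59, 46, 50, 140, 139], [-59, 55, 46, 53, 142, 143], [-59, 52, 46, 57, 144, 148], [-59, 50, 45, 60, 145, 152]]
cream 17 [[-60, 2, 125, 88, 73, 144], None, None, None]
cream 107 [[-43, 62, 40, 52, 141, 142], [-43, 59, 41, 55, 143, 146], [-43, 56, 40, 59, 145, 151], None]
(-0.008, -0.082, 50) [[-28, 2, 118, 85, 74, -28], [-28, -7, 116, 83, 75, -17], [-28, -12, 113, 80, 76, -9]]
(-0.008, 0.082, 63.2) [[-26, -13, 131, 80, 83, -28], [-26, -23, 130, 79, 86, -16], [-26, -29, 126, 78, 87, -7]]
(-0.052, 0, 58) [[-33, -5, 124, 79, 85, -29], [-33, -14, 123, 78, 87, -19], [-33, -20, 120, 78, 89, -10]]
```

```bash
sed -i 's/\[0,0,.13\]/[0,0,.095]/g' h.py; python3 - <<'E'
from h import *
im=cv2.imread("pics/w4.png"); s=__import__("pickle").load(open("w4.pkl","rb"))
pick((.453,-.364),90)
s=r.snapshot("scene"); cv2.imwrite("pics/s1.png",cv2.resize(s["frame"][80:360,60:460,::-1],(800,560)))
E
```

```text
at op 0.088 F [-0.3  0.1 -0.7] t 36.3
grip op 0.0538 F [-0.3  0.1  0.3] t 36.9
lift op 0.0537 F [ 0.1  0.2 -0.4] t 37.5
```

View pics/s1.png

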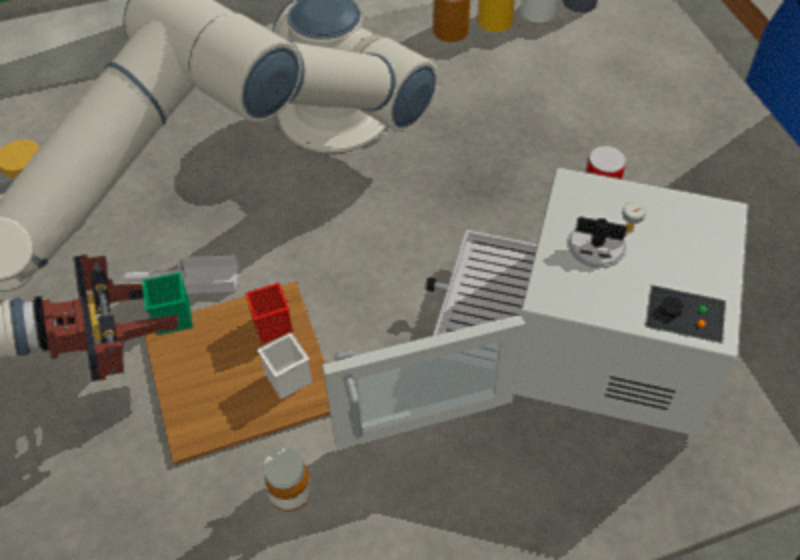

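Green tub is held upright at (165,300); the tray is out at (490,290), and the door is clear of it. Placing green.

```bash
python3 - <<'E'
from h import *
place(-.008,-.082,52)
s=r.snapshot("scene"); cv2.imwrite("pics/s2.png",cv2.resize(s["frame"][80:360,60:460,::-1],(800,560)))
E
```

```text
over op 0.0537 F [-0.5  0.4  0.1] t 40.0
down op 0.0538 F [ 0.4  0.1 -0.4] t 40.8
```

View pics/s2.png

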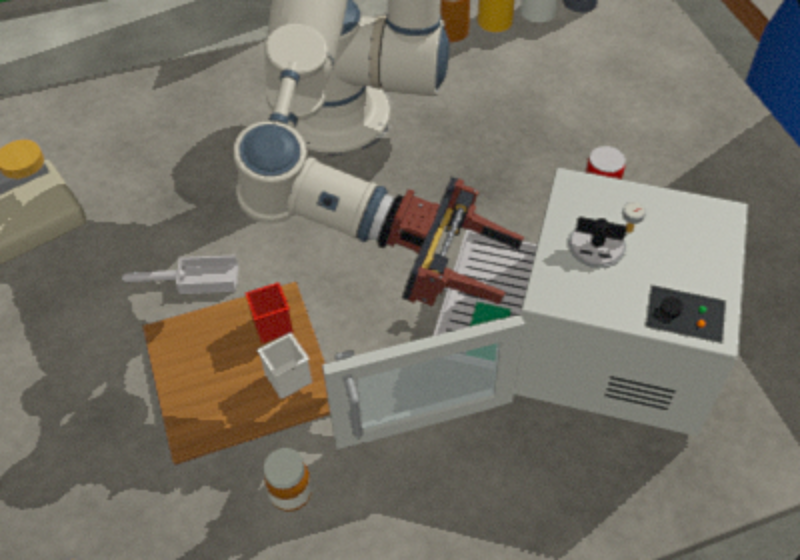

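Green stands mouth-down on the tray at (490,315). Red and cream are unmoved at (268,312) and (285,365).

```bash
python3 - <<'E'
from h import *
pick((.4513,-.2305),94); place(-.008,.080,63)
s=r.snapshot("scene"); cv2.imwrite("pics/s3.png",cv2.resize(s["frame"][80:360,60:460,::-1],(800,560)))
E
```

```text
at op 0.088 F [-0.  -0.1  0.3] t 46.1
grip op 0.0522 F [ 0.7 -0.1  1.5] t 46.8
lift op 0.0521 F [-0.8  0.3 -1.5] t 47.4
over op 0.0519 F [0.2 0.  0.3] t 49.7
down op 0.0519 F [ 0.8 -0.1 -0.5] t 50.5
```

View pics/s3.png

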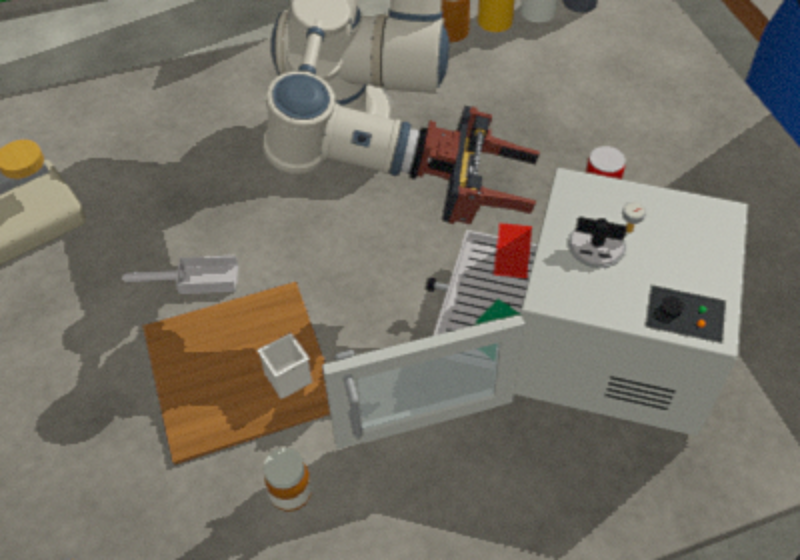

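Red stands at (513,250). Green has been knocked and turned, now at (500,315). I'll check it with the top camera before placing cream.

```bash
python3 - <<'E'
from h import *
pick((.5504,-.2324),107)
s=r.snapshot("top"); im=s["frame"][:,:,::-1].copy(); hsv=cv2.cvtColor(im,cv2.COLOR_BGR2HSV)
for n,m in dict(green=cv2.inRange(hsv,(45,80,20),(95,255,255)),red=cv2.inRange(hsv,(0,150,60),(8,255,255))).items():
    m[:, :180]=0; m[:,330:]=0; m[:100]=0; m[300:]=0
    c=max(cv2.findContours(m,0,2)[0],key=cv2.contourArea); rc=cv2.minAreaRect(c); P=plane(s,rc[0],.112)[:2]
    print(n,rc,P,"tray",(P-F)@ex-TRX,(P-F)@ey)
cv2.imwrite("pics/t2.png",cv2.resize(im[100:260,170:350],None,fx=3.7,fy=3.7,interpolation=2))
E
```

```text
at op 0.0879 F [0.9 0.3 0.4] t 55.9
grip op 0.0531 F [-0.2 -0.3  0.7] t 56.5
lift op 0.0528 F [ 0.3 -0.2 -1.2] t 57.2
green ((258.7940979003906, 167.82351684570312), (21.43732261657715, 18.693342208862305), 59.03623962402344) [0.6182615  0.07824844] tray 0.001021016455411583 -0.07337431616069241
red ((232.8999786376953, 213.19998168945312), (19.677400588989258, 18.335758209228516), 26.56505012512207) [0.4856526  0.15648809] tray -0.010414257440520852 0.0801697999146992
```

View pics/t2.png

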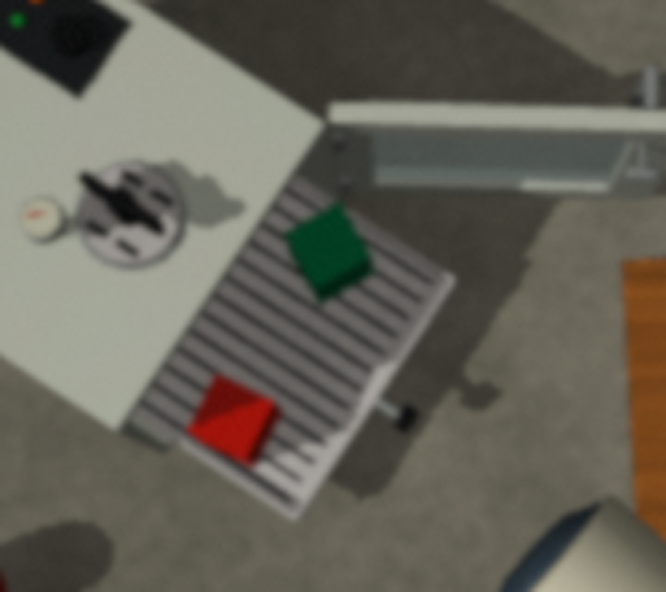

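Both stand mouth-down: green at (328,250), red at (233,418). The front middle of the tray is free for cream.

```bash
python3 - <<'E'
from h import *
place(-.053,.001,57)
r.wait(.3)
s=r.snapshot("top"); im=s["frame"][:,:,::-1].copy()
cv2.imwrite("pics/t3.png",cv2.resize(im[100:260,170:350],None,fx=3.7,fy=3.7,interpolation=2))
r.servo_line(r.sense()["tcp_pos"]+[-.1,-.1,.05]); r.reach([.42,.0,.42],down(-34.8)); snapw("w5"); say("")
cv2.imwrite("pics/both.png",cv2.resize(np.hstack([cv2.resize(im[100:260,170:350],(472,420)),cv2.imread("pics/w5.png")]),(800,326)))
E
```

```text
over op 0.0531 F [ 0.2  0.2 -1.2] t 59.7
down op 0.0527 F [ 0.6  0.3 -0.6] t 60.5
 op 0.0881 F [ 0.5 -0.5  1. ] t 65.2
```

View pics/both.png

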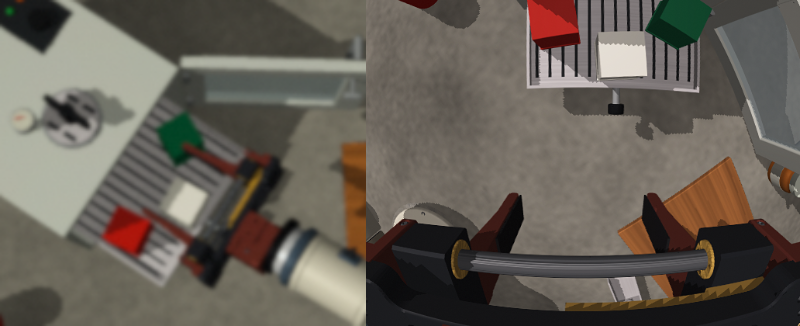

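All three tubs are on the tray, solid bases up. I'll zoom in to confirm cream sits flat and isn't on the rim.

```bash
python3 -c "
import cv2; im=cv2.imread('pics/w5.png'); cv2.imwrite('pics/w5c.png',cv2.resize(im[0:160,190:450],None,fx=3,fy=3,interpolation=2))"
```

```text
(no output)
```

View pics/w5c.png

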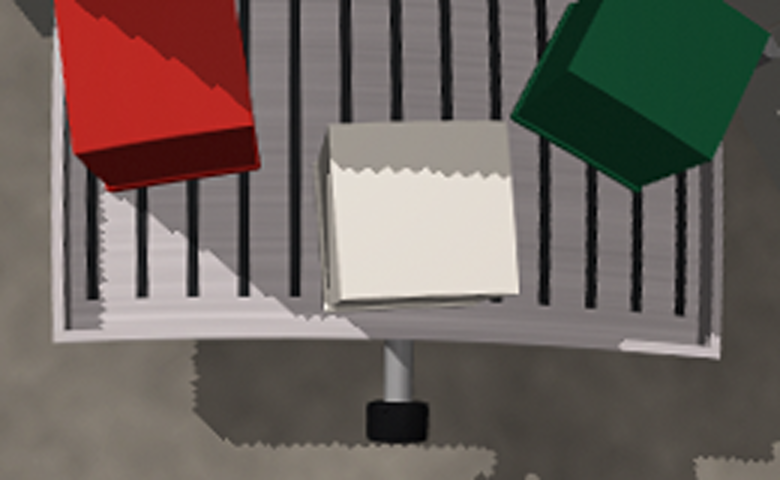

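Cream lies flat inside the rim. Tray home, then the door.

```bash
python3 - <<'E'
from h import *
K=lambda x,z=.057: np.r_[cab(x,0),z]
r.reach(*tcp(K(-.24,.11),YAW,35)); r.servo_line(*tcp(K(-.235),YAW,35)); r.servo_line(*tcp(K(-.164),YAW,35),speed=.08)
r.grab(30); say("knob")
r.servo_line(*tcp(K(-.05),YAW,35),speed=.06); say("half"); r.servo_line(*tcp(K(.03),YAW,35),speed=.06); say("near")
for x in (.034,.037,.040):
    r.servo_line(*tcp(K(x),YAW,35),speed=.03); say(x)
    if r.sense()["contact_force"][:2]@ex<-15: break
r.let_go(); r.servo_line(*tcp(K(-.07,.06),YAW,35),speed=.15); r.servo_line(tcp(K(-.08,.25),YAW,35)[0],speed=.25)
snapw("w6"); s=r.snapshot("scene"); cv2.imwrite("pics/s4.png",s["frame"][:,:,::-1])
r.reach(*hand(2.1,.44)); r.servo_line(hand(2.1)[0],speed=.12); r.grab(40); say("handle")
for phi in list(np.arange(1.95,.3,-.15))+[.3,.2,.12]:
    r.servo_line(*hand(phi),speed=.13)
say("0.12")
E
```

```text
knob op 0.021 F [-3.9  1.3  2.2] t 68.7
half op 0.0211 F [-3.1  4.7  0.9] t 70.7
near op 0.0212 F [-3.7  3.5  1.4] t 72.2
0.034 op 0.0211 F [-7.8  0.8  3.2] t 72.5
0.037 op 0.0211 F [-18.   -9.3   8.2] t 72.7
handle op 0.0113 F [-0.3 -5.2  0.5] t 79.3
0.12 op 0.0112 F [-5.1  0.6  0.5] t 85.2
```

```bash
python3 - <<'E'
from h import *
for phi in (.08,.06,.04,.02,.0,-.01):
    r.servo_line(*hand(phi),speed=.04); say(phi)
    if r.sense()["contact_force"][:2]@ex<-25: break
r.let_go(); r.servo_line(hand(0,.47)[0],speed=.12); r.reach([.44,.08,.5],down(-34.8))
w=snapw("w7"); s=r.snapshot("top"); a=cv2.resize(s["frame"][60:260,100:300,::-1],(420,420))
cv2.imwrite("pics/fin.png",cv2.resize(np.hstack([a,cv2.imread("pics/w7.png")]),(800,343))); say("")
E
```

```text
0.08 op 0.0116 F [-5.1  1.9  1.1] t 85.6
0.06 op 0.0116 F [-7.7 -1.8  1.1] t 85.8
0.04 op 0.0109 F [-7.7 -2.2  1.6] t 86.1
0.02 op 0.0116 F [-2.7  4.6 -1.1] t 86.4
0.0 op 0.0115 F [-4.7  3.2  0. ] t 86.7
-0.01 op 0.0112 F [-10.2  -5.7   2.5] t 86.9
 op 0.0879 F [-0.8 -0.2  1. ] t 89.7
```

View pics/fin.png

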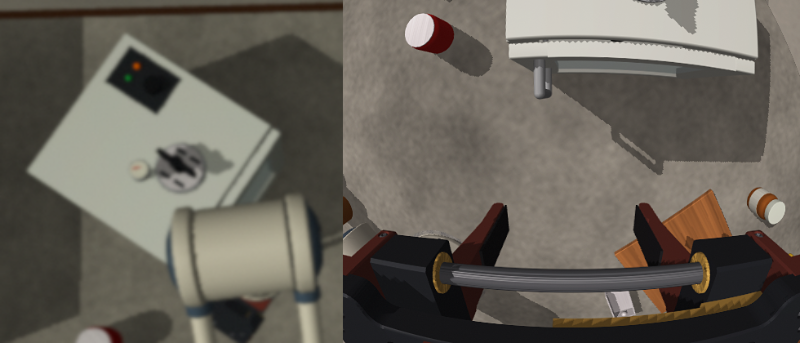

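The door is flush: the force dropped at 0.02 rad as it snapped, then it met its stop. The vent wings are still at fully open. Handing in.

```bash
python3 -c "
from station import r
print(r.hand_in())"
```

```text
the job is handed in; nothing more can be done
None
```

The job is handed in at about 90 s of the 210 s: all three tubs were set mouth-down, the tray was pushed to its stop, the door snapped shut and the vent is fully open; I didn't re-check the tubs once the tray was in, and the judge returned no verdict.

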